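Start the pigment jar mill

TASK

With closed fingers, start the pigment mill: first press the raised barred guard fully down over the jar, then press the raised far end of the wide rocker on the power block until it has tipped fully over, and last press the square key in the middle of the control box all the way down and let it come up again. Keep to that order, leave the narrow rocker and the other two keys alone, and do not pick up, carry or shove the jars or anything else on the table.

Things in the scene. Friction and masses are not known exactly. Their poses are not given: they have to be found in the camera images.
- mill: grey jar mill fixed on the table, 200 (x) x 220 (y) mm, walls up to 140 mm high; origin at the centre of its underside, x axis points to its back, where the guard is hinged (away from the robot, yaw within 0.22 rad), y along the rollers, z up
- guard (a joint): angle of the mill's guard, an aluminium frame with steel bars (220 mm wide, 206 mm long, 8 mm thick) hinged along the mill's back edge, hinge axis parallel to the mill's y at 100 mm behind the mill's origin and 140 mm above the table. 0 = shut and level, positive = front edge raised; it starts 0.22 to 0.50 rad open and stays where it is left (stiff hinge: about 2 to 5 N down on the front strip moves it). At 0 it meets a solid stop
- guard_edge (a point): point on the upper face in the middle of the guard's flat front strip (strip 40 mm deep, 220 mm wide), 186 mm in front of the hinge and 8 mm above the guard's underside; moves with the guard. With the guard shut it lies 148 mm above the table and 86 mm in front of the mill's origin
- mill_jar: white ceramic jar 76 mm thick and 140 mm long with a grey stopper, lying loose along the mill's y axis on two rubber rollers under the guard; origin on its axis at mid-length. Stays there
- power_block: white socket block fixed on the table, 120 (x) x 170 (y) x 36 mm high; origin at the centre of its underside, x axis away from the robot (yaw within 0.35 rad), z up. Stands left or right of the mill, the control box on the other side. Two sockets on its near half, and two grey rockers
- wide_rocker (a joint): angle of the wide rocker (56 mm long along the block's x, 36 mm wide, centred 20 mm in x and 35 mm in y from the block's origin, its pivot 44.5 mm above the table). 0 to 0.06 = off, its far (+x) end raised; 0.44 = on, fully tipped over, the far end down and the near end raised. Stays where it is left (friction: about 1 to 5 N on the far half tips it, solid stop at 0.44)
- wide_rocker_end (a point): point on the wide rocker's upper face, 4 mm in from its far end and 24 mm from its pivot along the rocker; about 57 mm above the table when off, 47 mm when on. Moves with the rocker
- narrow_rocker (a joint): angle of the narrow rocker (56 x 16 mm, 80 mm to the -y side of the wide one, same make). It starts on, 0.38 to 0.44, and must stay on
- narrow_rocker_end (a point): point on the narrow rocker's upper face, 4 mm in from its far end
- control_box: plain aluminium box fixed on the table, 110 (x) x 190 (y) x 45 mm high; origin at the centre of its underside, x axis away from the robot (yaw within 0.35 rad), z up. Three black keys in a row along its y axis
- square_key (a joint): travel of the square key (30 x 30 mm, middle of the control box): 0 = up, 0.006 m = fully down; springs back; about 1.5 N starts it, 5 N holds it fully down
- square_key_top (a point): centre of the square key's top face, 59 mm above the table when up; the key is pressed straight down
- mushroom_key (a joint): travel of the big round mushroom key (44 mm across, 62 mm to the +y side of the square key), the stop key: 0 = up, 0.006 m = down; same height as the square key. Leave alone
- small_key (a joint): travel of the small round key (18 mm across, 62 mm to the -y side of the square key), the jog key: 0 = up, 0.006 m = down; same height. Leave alone
- ochre_jar: bystander: closed jar, 60 mm across, 75 mm high; origin at the centre of its underside
- tall_jar: bystander: closed green glass jar, 64 mm across, 95 mm high; origin at the centre of its underside
- squat_jar: bystander: closed blue jar, 72 mm across, 55 mm high; origin at the centre of its underside
- bowl: bystander: white bowl, 90 mm across, 40 mm high; origin at the centre of its underside
- whetstone: bystander: grey stone block 35 x 90 x 22 mm; origin at the centre of its underside
- brush_pot: bystander: brown pot 84 mm across, 100 mm high, with brushes standing up to 240 mm; origin at the centre of its underside
- calculator: bystander: black calculator lying flat, 130 x 85 x 16 mm; origin at the centre of its underside

How it is judged:
On the way, in this order (a step that is already met when the one before it is completed fails the run):
1. the guard is pressed fully down (value of joint guard below 0.035 rad), for 0.2 s.
2. the wide rocker is tipped on (value of joint wide_rocker above 0.34 rad and value of joint guard below 0.035 rad), for 0.2 s.
3. the square key is pressed down (all of step 2 and value of joint square_key above 0.0045 m), for 0.05 s.
At the end, for the whole second after the job is handed in: guard shut (within 0.035 rad), wide rocker on (over 0.34 rad), narrow rocker still on (over 0.28 rad), all keys up again (within 1.5 mm), the mill jar within 25 mm and the bystanders within 30 mm of where they started (all of step 2 and value of joint narrow_rocker above 0.28 rad and value of joint each of square_key, mushroom_key, small_key below 0.0015 m and distance of mill_jar from where it was at the start of the episode below 0.025 m and distance of each of ochre_jar, tall_jar, squat_jar, bowl, whetstone, brush_pot, calculator from where it was at the start of the episode below 0.03 m); the robot touches nothing.
It fails at once if the wide rocker was tipped on before the guard was shut (value of joint wide_rocker above 0.25 rad and value of joint guard above 0.06 rad).
It fails at once if the square key was pressed before the guard was shut and the wide rocker on (value of joint square_key above 0.003 m and (value of joint guard above 0.06 rad or value of joint wide_rocker below 0.3 rad)).
It fails at once if one of the other two keys was pressed (value of joint any of mushroom_key, small_key above 0.003 m).
It fails at once if the narrow rocker was switched off (value of joint narrow_rocker below 0.22 rad).
It fails at once if a jar or another bystander was lifted, carried or shoved (distance of any of ochre_jar, tall_jar, squat_jar, bowl, whetstone, brush_pot, calculator, mill_jar from where it was at the start of the episode above 0.03 m).
It also fails if it takes over 56 s, if anything falls off the work surface, if the arm or the gripper's body presses on something with over 40 N, if the wrist force passes 120 N, or if a joint passes its speed limit or range.

ROBOT

A 6-joint arm with a two-finger parallel gripper is mounted at the origin on the work surface. World frame = base frame: x ahead of the robot, y to its left, z up, the work surface at z = 0. Lengths are in m, angles in rad, forces in N, time in s.
With the tool pointing down it reaches from about 0.3 to 0.775 m from the base axis. Payload 14.6 kg.
Tool frame: the origin (TCP) lies at the very end of the fingers, on their centre line; the grasp point (between the pads) lies 19 mm behind it; z points along the fingers, y is the line along which they close (so a half turn about z gives the same grasp; the last joint's range is limited). The gripper opens to 85 mm and grips with 20 to 120 N. Pads are 22 mm wide; open, the fingers measure 114 mm over their backs; the gripper's body (76 mm by 85 mm) begins 54 mm behind the grasp point. The pads swing forward as they close: fully open they stand 13 mm farther back than shut.
Start: joints at [1.175, 0.3, 1.521, -0, 1.321, -0.067], TCP at [0.178, 0.521, 0.231] pointing down, gripper open.
Joint ranges: [-3.03, 3.03], [-0.79, 2.21], [0.23, 2.52], [-1.04, 4.18], [0, 3.07], [-2.55, 2.55]. Speed limits (rad/s): [2.22, 2.22, 2.57, 3.14, 3.14, 3.14].

INTERFACE

Orientations are given as a 3x3 rotation matrix whose columns are the frame's x, y, z axes.
In Python, from station import state, imaging, job gives the robot as it stands.
- The arm moves only by the tool carry_out, never from a script. Its arguments are lists of equal length, an entry for each row: "delta_pos": the shift along the tool's x, y, z in mm, a list of three; "rot": the turn, a rotation vector about the tool's x, y, z in degrees, a list of three; "claw": the gripper command: -1 is fully open, 1 is shut, values between are in proportion. In form: {"delta_pos": [[tx, ty, tz], ...], "rot": [[ax, ay, az], ...], "claw": [claw, ...]}. A call has 1 to 10 rows; each row is the pose to reach, as a shift and turn from the pose commanded when the call began, along the tool's axes at that moment; what a row does not reach only later rows make up. A row lasts 1/12 s, in which the tool goes at most 41.7 mm and 7.16 degrees, less where a joint would pass 70% of its speed; a pose out of reach is approached as far as the arm can. A call with a gripper value outside its range is refused whole. The fingers move at their own pace and stop on an object; "force" is the grip in N (left out, the last holds). Time passes only in rows, so rows that repeat a pose let the fingers close. It gives the time, the measured TCP pose, the force, the opening and the grip force at its end, in the units of the state.
- state(): the state, without advancing time (a new reading comes with each control period).
- imaging.read_camera(name): name is "scene" or "top"; returns (picture, depth): 420x560x3 uint8, red, green, blue; 420x560 float32, m along the optical axis (not along the pixel's ray), 0 where there is no reading.
- imaging.camera_model(name): a dict with "fx", "fy", "cx", "cy" (pixels), "R" (3x3) and "t" (3): a world point X has camera coordinates R X + t. Camera axes: x right, y down, z forward; pixel columns grow to the right and rows downward; lengths in m; the calibration is good to about 2 mm. A picture is of the moment at which its call begins. camera_model takes no time and is no camera call.
- job.job_done(): hands the job in; it is judged then, once.
The state is a dict: "clock": time; "joints": joint angles; "qd": joint speeds; "joint_torque": joint torques, N m; "position": TCP position; "eef_rot": TCP orientation; "force": force on the tool from outside, world axes, zero at the start; "moment": the same for the moment, N m; "gripper_width": finger opening in m; "grasp_force": force on a finger pad.
Only numpy, scipy, OpenCV 4.12 (cv2) and the standard library are available. Lean on these libraries where they do the work, as an engineer would, in place of code of your own. Each camera call takes 0.05 s, during which the arm holds its last target. There are 200 camera calls.

## Working session

There is one attempt and no reset: what is moved stays moved. The work goes in short steps, Python scripts to look and compute and a tool call to move; the robot and the scene stay as the last step left them, time stands still between calls to the robot, and variables do not carry over. Pictures are saved under pics/ and viewed, at most 10 in all, crops included, and the job is handed in when it is done.

Besides the shell and the picture viewer there is one more tool, called after ">>>" in YAML: its name, and indented under it one key for each argument. carry_out: Moves the arm, as the interface text tells. Its arguments: {"type":"object","properties":{"delta_pos":{"type":"array","items":{"type":"array","items":{"type":"number"}}},"rot":{"type":"array","items":{"type":"array","items":{"type":"number"}}},"claw":{"type":"array","items":{"type":"number"}},"force":{"type":"number"}},"required":["delta_pos","rot","claw"]}

```bash
mkdir -p pics
cat > h.py <<'E'
import numpy as np, cv2
from station import state, imaging, job
def grab(n):
    p,d=imaging.read_camera(n); np.savez('/tmp/'+n,p=p,d=d); return p,d
def pts(n,d):
    m=imaging.camera_model(n); v,u=np.indices(d.shape)
    c=np.stack([(u-m['cx'])/m['fx']*d,(v-m['cy'])/m['fy']*d,d],-1)
    return (c-m['t'])@np.array(m['R'])
def ray(n,u,v,z):
    m=imaging.camera_model(n);R=np.array(m['R']);o=-R.T@m['t']
    w=R.T@np.array([(u-m['cx'])/m['fx'],(v-m['cy'])/m['fy'],1]); return o+w*(z-o[2])/w[2]
E
python3 - <<'E'
from h import *
for n in ['top','scene']:
    p,d=grab(n); cv2.imwrite(f'pics/{n}0.png',p[...,::-1]); m=imaging.camera_model(n); print(n,-np.array(m['R']).T@m['t'],m['fx'],(d>0).mean())
print(state())
E
```

```text
top [ 0.44371776 -0.00498795  1.58896133] 421.6653105951318 0.9960926870748299
scene [ 1.04466281 -0.97799704  1.19767568] 519.0007280143413 0.9959863945578231
{'clock': 0.1, 'joints': array([ 1.17537358e+00,  3.00432909e-01,  1.52149880e+00, -4.98940552e-05,
        1.32064808e+00, -6.65993703e-02]), 'qd': array([ 9.36590052e-04, -2.82578013e-03,  1.26973916e-04,  6.61082410e-05,
        1.14113099e-03, -6.46997165e-04]), 'joint_torque': array([ 1.87149715e-03, -5.44375849e+01, -3.62374771e+01, -3.55055897e-05,
        3.02157765e-03,  2.78529251e-05]), 'position': array([0.17755192, 0.52035291, 0.23077706]), 'eef_rot': array([[-9.46426959e-01,  3.22917789e-01, -3.35631629e-04],
       [ 3.22917963e-01,  9.46426503e-01, -9.29581748e-04],
       [ 1.74721853e-05, -9.88162709e-04, -9.99999512e-01]]), 'force': array([-0.11746552,  0.68750558,  0.11795562]), 'moment': array([-0.03040516, -0.00301226,  0.06302772]), 'grasp_force': 0.0, 'gripper_width': 0.0855934776368072}
```

View pics/top0.png

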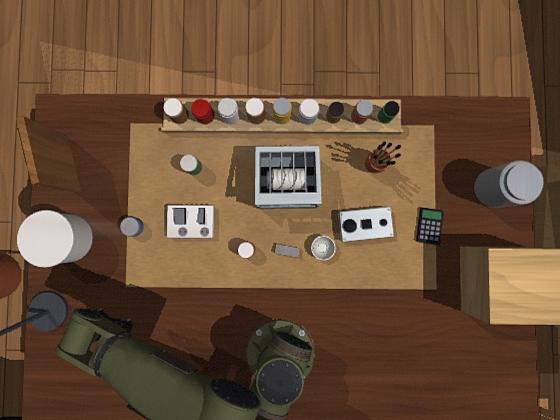

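View pics/scene0.png

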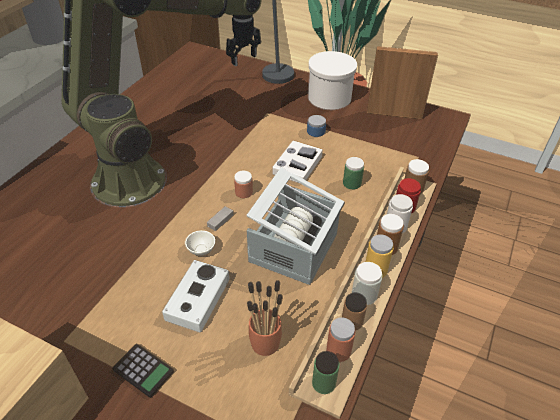

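The top view shows the mill at (287,177), the power block at (190,221) with its wide rocker at (180,216), and the control box at (366,224) with its square key at about (366,224). The scene view shows the guard half open over the mill. Next I measure them with the depth data.

Run:
```python
from h import *
z=np.load('/tmp/top.npz');p=z['p'];d=z['d'];P=pts('top',d)
def box(u0,u1,v0,v1,lo,hi,rgb=None):
    m=np.zeros(d.shape,bool);m[v0:v1,u0:u1]=1;m&=(P[...,2]>lo)&(P[...,2]<hi)
    return m
def rect(m,name):
    q=P[m][:,:2];r=cv2.minAreaRect((q*1000).astype(np.float32));print(name,m.sum(),r,'zmed',np.median(P[m][:,2]));return r
rect(box(155,225,195,248,.025,.075),'power'); rect(box(330,400,195,250,.035,.08),'control')
g=p.max(2)<90
rect(box(345,385,205,240,.05,.075)&g,'ctlkeys all')
k=box(330,400,195,250,.045,.08)&g
n,l,s,c=cv2.connectedComponentsWithStats(k.astype(np.uint8))
for i in range(1,n):
    if s[i,4]>15: rect(l==i,'key%d %s'%(i,c[i].round(1)))
gr=box(160,222,198,245,.025,.075)&(p.max(2)<120)
n,l,s,c=cv2.connectedComponentsWithStats(gr.astype(np.uint8))
for i in range(1,n):
    if s[i,4]>15: rect(l==i,'rocker%d %s'%(i,c[i].round(1)))
m=box(240,335,135,220,.08,.32); rect(m,'mill')
for n in['top','scene']:pass
for v in range(140,216,4): print(v,[ (round(P[v,u,0],3),round(P[v,u,1],3),round(P[v,u,2],3)) for u in(258,287,317)])
cv2.imwrite('pics/top_crop.png',cv2.resize(p[130:260,150:410,::-1],None,fx=3,fy=3,interpolation=cv2.INTER_CUBIC))
```

```text
power 1467 ((482.23944091796875, 337.3265075683594), (114.84979248046875, 170.8710174560547), 0.493305504322052) zmed 0.03635277839864202
control 1561 ((473.98095703125, -291.577880859375), (128.0802459716797, 240.30711364746094), 13.162260055541992) zmed 0.04531468587231897
ctlkeys all 201 ((475.005859375, -304.828369140625), (40.77623748779297, 145.18186950683594), 3.097990036010742) zmed 0.057318533579775344
key2 [349.2 225.4] 132 ((473.9330139160156, -250.2832489013672), (43.926387786865234, 46.34408187866211), 0.8917680978775024) zmed 0.05643743486295248
key3 [366.2 223.6] 85 ((479.39141845703125, -311.21612548828125), (31.787078857421875, 35.43256378173828), 11.80496597290039) zmed 0.05678696532422686
key4 [383. 222.] 34 ((485.9041748046875, -372.2916259765625), (21.805627822875977, 22.544193267822266), 0.6458258628845215) zmed 0.05489641674629922
rocker1 [179.3 215.5] 131 ((503.6650085449219, 374.1339111328125), (58.04166793823242, 45.77250289916992), 3.488104820251465) zmed 0.048775095258308254
rocker2 [201.3 215.6] 69 ((504.22088623046875, 294.9583740234375), (27.35309791564
[... 3286 characters left out ...]
float64(0.076), np.float64(0.199)), (np.float64(0.552), np.float64(-0.02), np.float64(0.197)), (np.float64(0.553), np.float64(-0.12), np.float64(0.198))]
204 [(np.float64(0.538), np.float64(0.075), np.float64(0.199)), (np.float64(0.538), np.float64(-0.02), np.float64(0.2)), (np.float64(0.54), np.float64(-0.12), np.float64(0.196))]
208 [(np.float64(0.533), np.float64(0.084), np.float64(0.053)), (np.float64(0.535), np.float64(-0.022), np.float64(0.034)), (np.float64(0.538), np.float64(-0.136), np.float64(0.0))]
212 [(np.float64(0.521), np.float64(0.087), np.float64(-0.001)), (np.float64(0.521), np.float64(-0.023), np.float64(0.009)), (np.float64(0.523), np.float64(-0.136), np.float64(-0.001))]
```

View pics/top_crop.png

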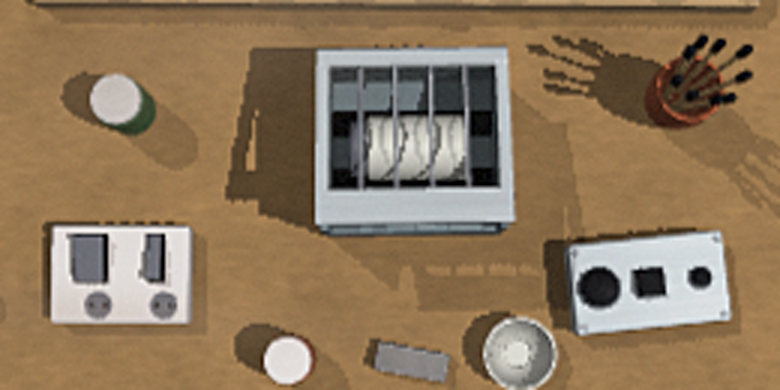

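The crop shows the guard's front strip level in y, with the mill yaw near 0. The wide rocker is left of the narrow one, and the square key is midway between its neighbours.

Measured positions, which match the given sizes and offsets:

| Point | x (m) | y (m) |
|---|---|---|
| Guard strip when shut | 0.552 | -0.02 |
| Wide rocker far end | 0.526 | 0.373 |
| Square key | 0.479 | -0.311 |

I'll square the tool to the world axes, close the fingers and head toward the mill.

>>> carry_out:
  delta_pos:
    - [-281,-137,-25]
    - [-281,-137,-25]
    - [-281,-137,-25]
    - [-281,-137,-25]
    - [-281,-137,-25]
    - [-281,-137,-25]
    - [-281,-137,-25]
    - [-281,-137,-25]
    - [-281,-137,-25]
    - [-281,-137,-25]
  rot:
    - [0,0,-18.8]
    - [0,0,-18.8]
    - [0,0,-18.8]
    - [0,0,-18.8]
    - [0,0,-18.8]
    - [0,0,-18.8]
    - [0,0,-18.8]
    - [0,0,-18.8]
    - [0,0,-18.8]
    - [0,0,-18.8]
  claw: [1,1,1,1,1,1,1,1,1,1]

```text
clock: 0.93
position: [0.4, 0.2992, 0.256]
eef_rot: [[-1.0, 0.003, -0.0], [0.003, 1.0, -0.0], [0.0, -0.0, -1.0]]
force: [0.1, 2.0, 0.1]
gripper_width: 0.0001
grasp_force: 0.0
```

>>> carry_out:
  delta_pos:
    - [-148,-319,5]
    - [-148,-319,5]
    - [-148,-319,5]
    - [-148,-319,5]
    - [-148,-319,5]
    - [-148,-319,5]
    - [-148,-319,5]
    - [-148,-319,5]
    - [-148,-319,5]
    - [-148,-319,5]
  rot:
    - [0,0,0]
    - [0,0,0]
    - [0,0,0]
    - [0,0,0]
    - [0,0,0]
    - [0,0,0]
    - [0,0,0]
    - [0,0,0]
    - [0,0,0]
    - [0,0,0]
  claw: [1,1,1,1,1,1,1,1,1,1]

```text
clock: 1.77
position: [0.5478, -0.021, 0.2504]
eef_rot: [[-1.0, 0.003, -0.001], [0.003, 1.0, -0.0], [0.001, -0.0, -1.0]]
force: [-0.5, 0.3, 0.5]
gripper_width: 0.0003
grasp_force: 0.0
```

>>> carry_out:
  delta_pos:
    - [0,0,20]
    - [0,0,40]
    - [0,0,50]
    - [0,0,60]
    - [0,0,70]
    - [0,0,78]
    - [0,0,86]
    - [0,0,92]
    - [0,0,97]
    - [0,0,97]
  rot:
    - [0,0,0]
    - [0,0,0]
    - [0,0,0]
    - [0,0,0]
    - [0,0,0]
    - [0,0,0]
    - [0,0,0]
    - [0,0,0]
    - [0,0,0]
    - [0,0,0]
  claw: [1,1,1,1,1,1,1,1,1,1]

```text
clock: 2.6
position: [0.5469, -0.019, 0.1533]
eef_rot: [[-1.0, 0.001, -0.001], [0.001, 1.0, 0.0], [0.001, 0.0, -1.0]]
force: [-0.7, -0.3, 0.0]
gripper_width: -0.0004
grasp_force: 0.0
```

>>> carry_out:
  delta_pos:
    - [0,0,2]
    - [0,0,4]
    - [0,0,5]
    - [0,0,6]
    - [0,0,6]
    - [0,0,6]
  rot:
    - [0,0,0]
    - [0,0,0]
    - [0,0,0]
    - [0,0,0]
    - [0,0,0]
    - [0,0,0]
  claw: [1,1,1,1,1,1]

```text
clock: 3.1
position: [0.5471, -0.019, 0.1483]
eef_rot: [[-1.0, 0.001, 0.0], [0.001, 1.0, 0.0], [-0.0, 0.0, -1.0]]
force: [0.1, 0.3, -0.0]
gripper_width: 0.0004
grasp_force: 0.0
```

>>> carry_out:
  delta_pos:
    - [0,0,1]
    - [0,0,2]
    - [0,0,3]
    - [0,0,3]
    - [0,0,3]
    - [0,0,3]
  rot:
    - [0,0,0]
    - [0,0,0]
    - [0,0,0]
    - [0,0,0]
    - [0,0,0]
    - [0,0,0]
  claw: [1,1,1,1,1,1]

```text
clock: 3.6
position: [0.5473, -0.019, 0.1478]
eef_rot: [[-1.0, 0.001, 0.002], [0.001, 1.0, -0.0], [-0.002, -0.0, -1.0]]
force: [-13.9, 0.8, 26.6]
gripper_width: -0.0003
grasp_force: 13.3
```

Run:
```python
from h import *
print(state()['force'])
p,d=grab('scene');cv2.imwrite('pics/s1.png',cv2.resize(p[120:300,180:420,::-1],None,fx=3,fy=3))
```

```text
[-13.92748061   0.8135814   26.64437692]
```

View pics/s1.png

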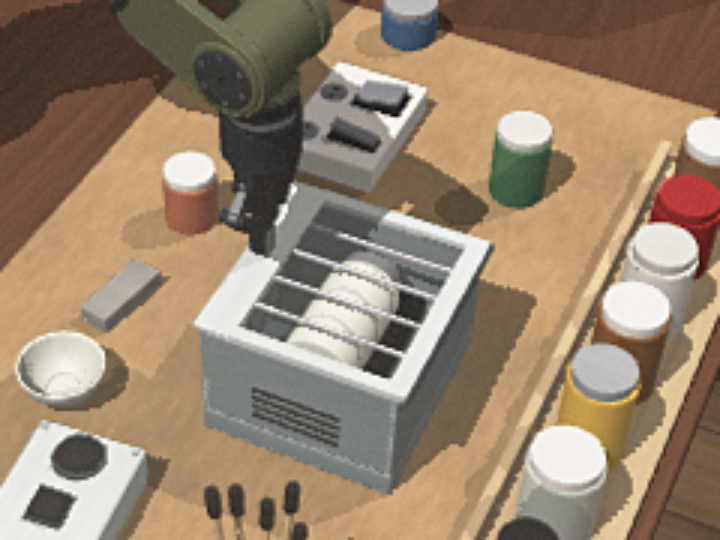

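The picture shows the guard shut flush on the mill, and the force is against the stop. Next I raise the arm and go to the wide rocker.

>>> carry_out:
  delta_pos:
    - [0,0,-35]
    - [0,0,-70]
    - [17,393,-70]
    - [17,393,-70]
    - [17,393,-70]
    - [17,393,-70]
    - [17,393,-70]
    - [17,393,-70]
    - [17,393,-70]
    - [17,393,-70]
  rot:
    - [0,0,0]
    - [0,0,0]
    - [0,0,0]
    - [0,0,0]
    - [0,0,0]
    - [0,0,0]
    - [0,0,0]
    - [0,0,0]
    - [0,0,0]
    - [0,0,0]
  claw: [1,1,1,1,1,1,1,1,1,1]

```text
clock: 4.48
position: [0.5324, 0.3162, 0.2153]
eef_rot: [[-1.0, 0.001, 0.0], [0.001, 1.0, 0.0], [-0.0, 0.0, -1.0]]
force: [1.0, -0.4, 1.1]
gripper_width: 0.0001
grasp_force: 0.0
```

>>> carry_out:
  delta_pos:
    - [0,0,0]
    - [0,0,0]
    - [0,0,0]
    - [0,0,0]
    - [0,0,0]
    - [0,0,0]
  rot:
    - [0,0,0]
    - [0,0,0]
    - [0,0,0]
    - [0,0,0]
    - [0,0,0]
    - [0,0,0]
  claw: [1,1,1,1,1,1]

```text
clock: 4.98
position: [0.5332, 0.3131, 0.2155]
eef_rot: [[-1.0, 0.002, 0.0], [0.002, 1.0, 0.0], [-0.0, 0.0, -1.0]]
force: [0.3, 0.4, -0.2]
gripper_width: 0.0001
grasp_force: 0.0
```

>>> carry_out:
  delta_pos:
    - [2,30,0]
    - [2,60,0]
    - [2,60,40]
    - [2,60,80]
    - [2,60,115]
    - [2,60,140]
    - [2,60,147]
    - [2,60,147]
  rot:
    - [0,0,0]
    - [0,0,0]
    - [0,0,0]
    - [0,0,0]
    - [0,0,0]
    - [0,0,0]
    - [0,0,0]
    - [0,0,0]
  claw: [1,1,1,1,1,1,1,1]

```text
clock: 5.65
position: [0.5306, 0.3732, 0.0668]
eef_rot: [[-1.0, 0.001, -0.003], [0.001, 1.0, -0.002], [0.003, -0.002, -1.0]]
force: [-0.4, -0.2, 0.7]
gripper_width: 0.0001
grasp_force: 0.0
```

Run:
```python
from h import *
p,d=grab('scene');cv2.imwrite('pics/s2.png',cv2.resize(p[100:220,220:380,::-1],None,fx=4,fy=4,interpolation=cv2.INTER_CUBIC))
```

```text
(no output)
```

View pics/s2.png

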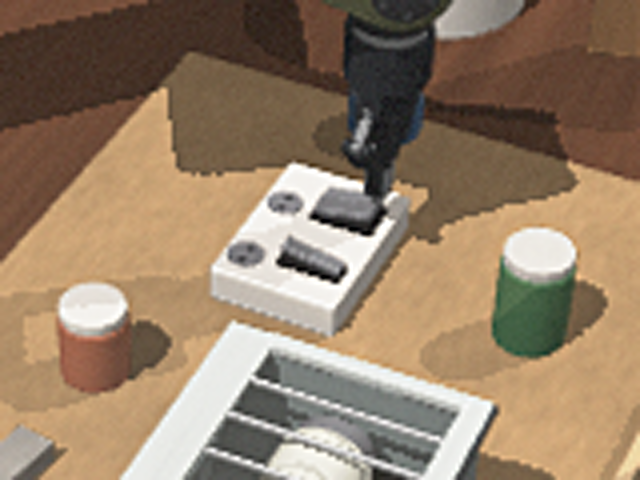

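The finger tip hangs just above the wide rocker's far end, at about (379,195) in this crop. I shift 3 mm nearer and press.

>>> carry_out:
  delta_pos:
    - [3,0,3]
    - [3,0,7]
    - [3,0,11]
    - [3,0,14]
    - [3,0,17]
    - [3,0,19]
    - [3,0,20]
    - [3,0,20]
    - [3,0,20]
  rot:
    - [0,0,0]
    - [0,0,0]
    - [0,0,0]
    - [0,0,0]
    - [0,0,0]
    - [0,0,0]
    - [0,0,0]
    - [0,0,0]
    - [0,0,0]
  claw: [1,1,1,1,1,1,1,1,1]

```text
clock: 6.45
position: [0.5286, 0.3742, 0.0491]
eef_rot: [[-1.0, 0.001, 0.002], [0.001, 1.0, 0.001], [-0.002, 0.001, -1.0]]
force: [2.8, -1.0, 6.2]
gripper_width: 0.0002
grasp_force: 3.3
```

>>> carry_out:
  delta_pos:
    - [0,0,1]
    - [0,0,2]
    - [0,0,3]
    - [0,0,3]
    - [0,0,3]
    - [0,0,3]
  rot:
    - [0,0,0]
    - [0,0,0]
    - [0,0,0]
    - [0,0,0]
    - [0,0,0]
    - [0,0,0]
  claw: [1,1,1,1,1,1]

```text
clock: 6.95
position: [0.5288, 0.3744, 0.0485]
eef_rot: [[-1.0, 0.001, 0.003], [0.001, 1.0, 0.001], [-0.003, 0.001, -1.0]]
force: [-7.3, -6.6, 27.9]
gripper_width: 0.0002
grasp_force: 12.8
```

A solid stop at 48.5 mm agrees with the rocker being fully tipped. I lift off and check.

>>> carry_out:
  delta_pos:
    - [0,0,-40]
    - [0,0,-80]
    - [0,0,-120]
    - [0,0,-160]
    - [30,-100,-175]
    - [30,-200,-175]
    - [30,-300,-175]
    - [30,-300,-175]
    - [30,-300,-175]
    - [30,-300,-175]
  rot:
    - [0,0,0]
    - [0,0,0]
    - [0,0,0]
    - [0,0,0]
    - [0,0,0]
    - [0,0,0]
    - [0,0,0]
    - [0,0,0]
    - [0,0,0]
    - [0,0,0]
  claw: [1,1,1,1,1,1,1,1,1,1]

```text
clock: 7.78
position: [0.5002, 0.1252, 0.2186]
eef_rot: [[-1.0, 0.0, -0.001], [0.0, 1.0, 0.0], [0.001, 0.0, -1.0]]
force: [0.7, 0.2, 0.8]
gripper_width: -0.0004
grasp_force: 0.0
```

Run:
```python
from h import *
p,d=grab('top');P=pts('top',d);z=np.load('/tmp/top.npz')
for u in(176,178,180,200,201): print(u,[round(1000*P[v,u,2]) for v in range(208,224,2)])
print('guard',P[204:208,262:310,2].mean(), P[200,287])
p,d=grab('scene');cv2.imwrite('pics/s3.png',cv2.resize(p[100:280,220:400,::-1],None,fx=3,fy=3,interpolation=cv2.INTER_CUBIC))
```

```text
176 [52, 46, 54, 55, 53, 60, 58, 54]
178 [48, 43, 1589, 56, 54, 52, 56, 58]
180 [51, 49, 49, 44, 53, 55, 63, 60]
200 [53, 47, 51, 55, 50, 49, 58, 59]
201 [44, 48, 58, 54, 58, 53, 57, 58]
guard 0.15495396865746433 [ 0.55584871 -0.02096953  0.14612348]
```

View pics/s3.png

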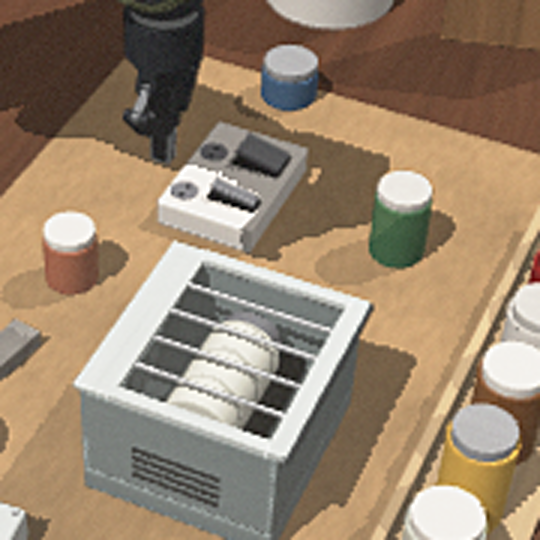

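The picture shows both rockers with their far ends down and the guard shut. The depth profile agrees, with the wide rocker's far end at about 48 mm and its near end at about 59 mm. Next is the square key.

>>> carry_out:
  delta_pos:
    - [21,-436,0]
    - [21,-436,0]
    - [21,-436,0]
    - [21,-436,0]
    - [21,-436,0]
    - [21,-436,0]
    - [21,-436,0]
    - [21,-436,0]
    - [21,-436,0]
    - [21,-436,0]
  rot:
    - [0,0,0]
    - [0,0,0]
    - [0,0,0]
    - [0,0,0]
    - [0,0,0]
    - [0,0,0]
    - [0,0,0]
    - [0,0,0]
    - [0,0,0]
    - [0,0,0]
  claw: [1,1,1,1,1,1,1,1,1,1]

```text
clock: 8.72
position: [0.4803, -0.2908, 0.2185]
eef_rot: [[-1.0, 0.0, -0.0], [0.0, 1.0, 0.001], [0.0, 0.001, -1.0]]
force: [1.1, 0.6, 0.2]
gripper_width: -0.0001
grasp_force: 0.0
```

>>> carry_out:
  delta_pos:
    - [0,0,0]
    - [0,0,0]
  rot:
    - [0,0,0]
    - [0,0,0]
  claw: [1,1]

```text
clock: 8.88
position: [0.4803, -0.2905, 0.2179]
eef_rot: [[-1.0, 0.003, -0.001], [0.003, 1.0, 0.001], [0.001, 0.001, -1.0]]
force: [-0.4, 0.9, -1.1]
gripper_width: 0.0001
grasp_force: 0.0
```

>>> carry_out:
  delta_pos:
    - [1,-21,0]
    - [1,-21,40]
    - [1,-21,80]
    - [1,-21,115]
    - [1,-21,140]
    - [1,-21,146]
    - [1,-21,146]
  rot:
    - [0,0,0]
    - [0,0,0]
    - [0,0,0]
    - [0,0,0]
    - [0,0,0]
    - [0,0,0]
    - [0,0,0]
  claw: [1,1,1,1,1,1,1]

```text
clock: 9.47
position: [0.4796, -0.3087, 0.0715]
eef_rot: [[-1.0, -0.001, -0.002], [-0.001, 1.0, 0.002], [0.002, 0.002, -1.0]]
force: [0.2, 0.6, 0.1]
gripper_width: -0.0001
grasp_force: 0.0
```

Run:
```python
from h import *
print(state()['position'])
p,d=grab('scene');cv2.imwrite('pics/s4.png',cv2.resize(p[230:350,130:290,::-1],None,fx=4,fy=4,interpolation=cv2.INTER_CUBIC))
```

```text
[ 0.47955801 -0.30870831  0.07146742]
```

View pics/s4.png

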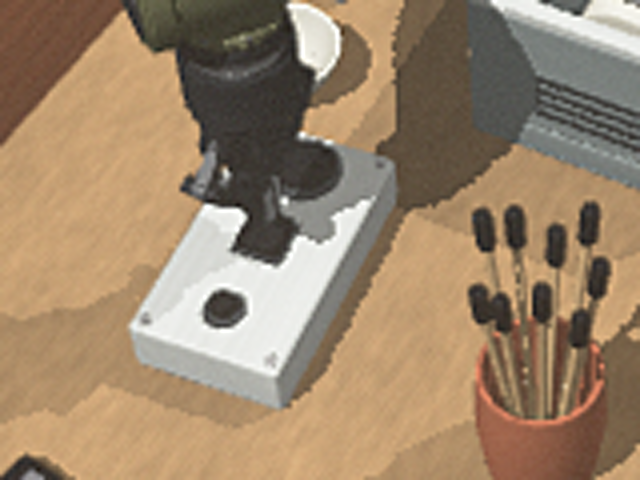

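The picture shows the closed tip above the square key at (264,235), with the mushroom and small keys clear. I press to about 52 mm, then release.

>>> carry_out:
  delta_pos:
    - [0,-2,5]
    - [0,-2,9]
    - [0,-2,13]
    - [0,-2,16]
    - [0,-2,19]
    - [0,-2,20]
    - [0,-2,21]
    - [0,-2,21]
    - [0,-2,21]
  rot:
    - [0,0,0]
    - [0,0,0]
    - [0,0,0]
    - [0,0,0]
    - [0,0,0]
    - [0,0,0]
    - [0,0,0]
    - [0,0,0]
    - [0,0,0]
  claw: [1,1,1,1,1,1,1,1,1]

```text
clock: 10.27
position: [0.4801, -0.3125, 0.0529]
eef_rot: [[-1.0, 0.001, 0.001], [0.001, 1.0, -0.001], [-0.001, -0.001, -1.0]]
force: [-3.7, 2.5, 14.6]
gripper_width: 0.0003
grasp_force: 6.9
```

The key is at its stop: 53 mm and 14.6 N. I lift off.

>>> carry_out:
  delta_pos:
    - [0,0,-15]
    - [0,0,-50]
    - [0,0,-90]
    - [0,0,-130]
    - [0,0,-160]
    - [0,0,-160]
    - [0,0,-160]
    - [0,0,-160]
  rot:
    - [0,0,0]
    - [0,0,0]
    - [0,0,0]
    - [0,0,0]
    - [0,0,0]
    - [0,0,0]
    - [0,0,0]
    - [0,0,0]
  claw: [1,1,1,1,1,1,1,1]

```text
clock: 10.93
position: [0.4793, -0.312, 0.2107]
eef_rot: [[-1.0, 0.001, -0.001], [0.001, 1.0, 0.001], [0.001, 0.001, -1.0]]
force: [-0.1, 0.3, -0.5]
gripper_width: 0.0
grasp_force: 0.0
```

Run:
```python
from h import *
s=state();print(s['position'],s['force']);print(job.job_done())
```

```text
[ 0.47934527 -0.31196974  0.21072229] [-0.14291133  0.29318554 -0.49657058]
the job is handed in; nothing more can be done
None
```

I pressed the guard shut, tipped the wide rocker on, then pressed the square key to its stop and released it, in that order, and handed the job in at about 11 s; no verdict came back, and I took no picture after releasing the key.

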